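# Ready the examination turntable: magnifier over it, stop button tested and reset

## Task

Get the examination turntable ready for work: first swing the magnifier, which has been left over the stop button, round by its upright grip until the lens is centred over the turntable, and leave it there. Then test the turntable's mushroom stop button: press it down until it latches and let go so that it stays down, then turn its wing clockwise, letting go and taking it afresh part-way as your wrist needs, until the latch frees it and the button is fully up again. Leave the bottle and the jars where they stand.

Things in the scene. Friction and masses are not known exactly. Their poses are not given: they have to be found in the camera images.
- magnifier (a joint): swing angle of the bench magnifier's arm about its column, rad. 0: the arm points along the -x axis of stand; growing values swing it clockwise seen from above (towards +y of the stand). Range -1.25 to 1.7. The joint is stiff (about 0.35 N m) and stays where it is left. It starts near -0.8, with the lens over the stop button.
- stand: round grey foot (120 mm across, 22 mm high) and column (26 mm thick) of the magnifier, fixed to the bench, total height with the arm's hub 183 mm. Origin: on the column's axis, on the bench. Its z axis is vertical; the arm swings about it.
- magnifier_hinge (a point): point on the arm's vertical swing axis, 165 mm above the bench.
- magnifier_grip (a point): the upright black round grip on top of the magnifier's arm, 22 mm thick with a 28 mm head at its top, 60 mm tall (from 171 to 231 mm above the bench). The point is on its axis, 201 mm above the bench and 125 mm from the swing axis, between column and lens. Pinch it from above, fingers on either side across the arm, and follow the arc.
- lens (a point): centre of the magnifier's round lens: a white rim 111 mm across, 18 mm thick, 205 mm from the swing axis on the same arm, its underside 156 mm above the bench.
- turntable_center (a point): centre of the top of the round aluminium examination turntable, 150 mm across, top 42 mm above the bench, fixed, lying under the path of the lens (205 mm from the swing axis). The point is on its top face. A bottle stands on it.
- stopbox: grey box 110 x 110 x 55 mm, fixed to the bench, carrying the mushroom stop button in the middle of its top. Origin: centre of its underside; z up.
- stop_press (a joint): how far the mushroom is pressed down, m: 0 fully up, 0.0125 at its stop. Springy: about 6 to 8 N press it right down. Pressed more than about 10.5 mm it latches and stays about 10 mm down until it is turned.
- stop_turn (a joint): how far the mushroom is turned clockwise seen from above, rad, 0 to 2.55 (end stop). Starts between 0 and 0.25; it stays where it is left (friction 0.05 N m). While latched, turning it past about 2.3 frees the latch and the spring lifts the button when it is not held. Do not turn it before it is pressed: turned that far, it cannot latch.
- stop_wing (a point): top centre of the mushroom's wing. Black round head 64 mm across, its top 91 mm above the bench when up, with a straight grey wing across it: 58 mm long (along this frame's x axis), 14 mm wide (y), rising 22 mm above the head. The point is on the top of the wing, 113 mm above the bench when up; the frame turns and sinks with the head.
- bottle: bystander: small clear glass bottle with cork, 44 mm across, 75 mm tall, standing on the turntable. Origin: centre of its underside.
- jar_a: bystander: terracotta-brown jar with cork lid, 60 mm across, 70 mm tall, on the bench right of the stop box. Origin: centre of its underside.
- jar_b: bystander: amber glass jar with black lid, 60 mm across, 70 mm tall, on the bench at the left. Origin: centre of its underside.

How it is judged:
By the outcome, as a careful person would: the job done as asked, in the order asked, and still so for the second after the job is handed in, with the robot touching nothing.
It also fails if it takes over 72 s, if anything falls off the work surface, if the arm or the gripper's body presses on something with over 40 N, if the wrist force passes 120 N, or if a joint passes its speed limit or range.

## Robot

A 6-joint arm with a two-finger parallel gripper is mounted at the origin on the work surface. World frame = base frame: x ahead of the robot, y to its left, z up, the work surface at z = 0. Lengths are in m, angles in rad, forces in N, time in s.
With the tool pointing down it reaches from about 0.275 to 1 m from the base axis. Payload 8.4 kg.
Tool frame: the origin (TCP) lies at the very end of the fingers, on their centre line; the grasp point (between the pads) lies 19 mm behind it (arm.tcp_to_grasp is the distance from the TCP to the grasp point, in m); z points along the fingers, y is the line along which they close (so a half turn about z gives the same grasp; the last joint's range is limited). The gripper opens to 85 mm and grips with 20 to 120 N. Pads are 22 mm wide; open, the fingers measure 114 mm over their backs; the gripper's body (76 mm by 85 mm) begins 54 mm behind the grasp point. The pads swing forward as they close: fully open they stand 13 mm farther back than shut.
Start: joints at [1.217, 0.353, 1.633, -0, 1.155, -0.002], TCP at [0.215, 0.587, 0.21] pointing down, gripper open.
Joint ranges: [-2.63, 2.63], [-0.92, 2.1], [0.06, 2.66], [-1.3, 4.44], [0, 2.69], [-3.02, 3.02]. Speed limits (rad/s): [2.22, 2.22, 2.79, 3.14, 3.14, 3.14].

## Interface

Orientations are given as a unit quaternion [x, y, z, w].
In Python, from station import arm gives the robot as it stands.
- The arm moves only by the tool drive_tool, never from a script. Its argument "rows" is a list of rows, each an object with "offset": the shift along the tool's x, y, z in cm, a list of three; "twist": the turn, a rotation vector about the tool's x, y, z in rad, a list of three; "grip": the opening, from -1 (shut) to 1 (fully open). In form: [{"offset": [dx, dy, dz], "twist": [ax, ay, az], "grip": grip}, ...]. A call has 1 to 5 rows; each row shifts and turns the commanded pose from where the row before left it, along the tool's axes as they then stand; what a row does not reach is not made up. A row lasts 1/10 s, in which the tool goes at most 50 mm and 8.59 degrees, less where a joint would pass 70% of its speed; a pose out of reach is approached as far as the arm can. A call is refused whole if a number of a shift passes 5 or a number of a turn 0.15, either way. A call with a gripper value outside its range is refused whole. The fingers move at their own pace and stop on an object; "newtons" is the grip in N (left out, the last holds). Time passes only in rows, so rows that do not move let the fingers close. It gives the time, the measured TCP pose, the force, the opening and the grip force at its end, in the units of the state.
- arm.observe(): the state, without advancing time (a new reading comes with each control period).
- arm.get_image(name): name is "scene" or "top"; returns a dict with "frame" (420x560x3 uint8, red, green, blue), "fovy" (degrees; the focal length in pixels is half the picture's height over the tangent of half this angle, whatever the lens; pixels are square), "cx", "cy" (the principal point, pixels), "k1" (the pictures are not rectified: a ray, as slopes to the right and down, at radius r is drawn at 1 + k1 r^2 times it, then the intrinsics apply), "rvec" (rotation vector, rad) and "tvec" (3), from world to camera coordinates, as OpenCV has them. Camera axes: x right, y down, z forward; pixel columns grow to the right and rows downward; lengths in m; the calibration is good to about 2 mm. A picture is of the moment at which its call begins. There is no depth.
- arm.finish_job(): hands the job in; it is judged then, once.
The state is a dict: "time_s": time; "joints": joint angles; "joint_velocities": joint speeds; "joint_torque": joint torques, N m; "ee_pos": TCP position; "eef_rot": TCP orientation; "ft_force": force on the tool from outside, world axes, zero at the start; "torque": the same for the moment, N m; "gripper_width": opening from 0.0 (shut) to 1.0 (fully open); "grasp_force": force on a finger pad.
Only numpy, scipy, OpenCV 4.12 (cv2) and the standard library are available. Lean on these libraries where they do the work, as an engineer would, in place of code of your own. Each camera call takes 0.05 s, during which the arm holds its last target. There are 200 camera calls.

## Working session

There is one attempt and no reset: what is moved stays moved. The work goes in short steps, Python scripts to look and compute and a tool call to move; the robot and the scene stay as the last step left them, time stands still between calls to the robot, and variables do not carry over. Pictures are saved under pics/ and viewed, at most 10 in all, crops included, and the job is handed in when it is done.

Besides the shell and the picture viewer there is one more tool, called after ">>>" as name(argument=value, ...) on one line, values as JSON. drive_tool: Moves the arm, as the interface text tells. Its arguments: {"type":"object","properties":{"rows":{"type":"array","items":{"type":"object","properties":{"offset":{"type":"array","items":{"type":"number"}},"twist":{"type":"array","items":{"type":"number"}},"grip":{"type":"number"}}}},"newtons":{"type":"number"}},"required":["rows"]}

```bash
mkdir -p pics; cat > h.py <<'E'
import numpy as np, cv2
from station import arm
def K(im):
    h=im["frame"].shape[0]; f=h/2/np.tan(np.radians(im["fovy"])/2)
    return f
def px2w(im,u,v,z):
    f=K(im); d=np.array([(u-im["cx"])/f,(v-im["cy"])/f]); s=d.copy()
    for _ in range(30): s=d/(1+im["k1"]*(s@s))
    R=cv2.Rodrigues(np.array(im["rvec"],float))[0]; t=np.array(im["tvec"],float).ravel()
    c=-R.T@t; r=R.T@np.array([s[0],s[1],1]); return c+r*(z-c[2])/r[2]
def w2px(im,p):
    R=cv2.Rodrigues(np.array(im["rvec"],float))[0]; q=R@np.array(p,float)+np.array(im["tvec"],float).ravel()
    s=q[:2]/q[2]; s=s*(1+im["k1"]*(s@s)); return s*K(im)+[im["cx"],im["cy"]]
def snap(n,name):
    im=arm.get_image(n); cv2.imwrite(f"pics/{name}.png",im["frame"][:,:,::-1]); return im
E
python3 - <<'E'
from h import *
for n in("top","scene"):
    im=snap(n,n+"0"); R=cv2.Rodrigues(np.array(im["rvec"],float))[0]; print(n,-R.T@np.array(im["tvec"]).ravel(),im["fovy"],im["k1"])
o=arm.observe();print(o)
E
```

```text
top [ 0.48511223 -0.03121735  1.52285678] 46.24616980672797 -0.15342105558669536
scene [1.0150993  0.49465895 0.72058222] 54.3863490546947 -0.11858434514116138
{'time_s': 0.1, 'joints': array([ 1.21662905e+00,  3.53587744e-01,  1.63403606e+00,  4.89540900e-06,
        1.15522342e+00, -2.41652546e-03]), 'joint_velocities': array([ 6.55978731e-05, -1.10544663e-03, -1.63011750e-04, -6.31233703e-05,
       -1.04534746e-03, -5.82851064e-04]), 'joint_torque': array([-1.69370836e-03, -6.06351972e+01, -3.42814744e+01, -1.07444362e-04,
        4.00351521e-03, -1.61042294e-05]), 'ee_pos': array([0.21519122, 0.58630795, 0.20924139]), 'eef_rot': array([ 1.74971016e-01,  9.84573385e-01, -6.16944600e-04, -1.13451567e-04]), 'ft_force': array([-0.29045692, -0.069878  ,  0.22017074]), 'torque': array([0.04225698, 0.00526671, 0.01191272]), 'grasp_force': 0.0, 'gripper_width': 1.0005347285114472}
```

View pics/top0.png

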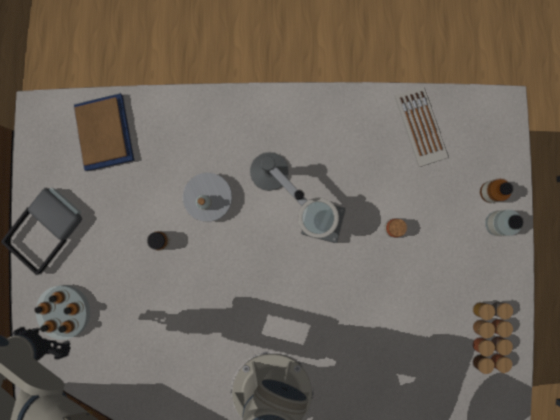

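View pics/scene0.png

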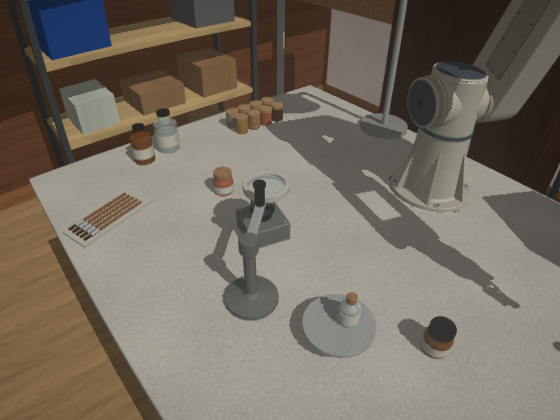

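The top view shows the stand's foot near (268,171), the grip near (299,195), the lens near (319,218), the turntable near (208,198) with the bottle, and the stop box mostly hidden under the lens. I'll zoom in to measure.

```bash
python3 - <<'E'
from h import *
im=cv2.imread("pics/top0.png")
a=cv2.resize(im[140:260,170:370],None,fx=4,fy=4,interpolation=cv2.INTER_CUBIC)
a=cv2.convertScaleAbs(a,alpha=1.6,beta=10)
cv2.imwrite("pics/c1.png",a)
E
```

```text
(no output)
```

View pics/c1.png

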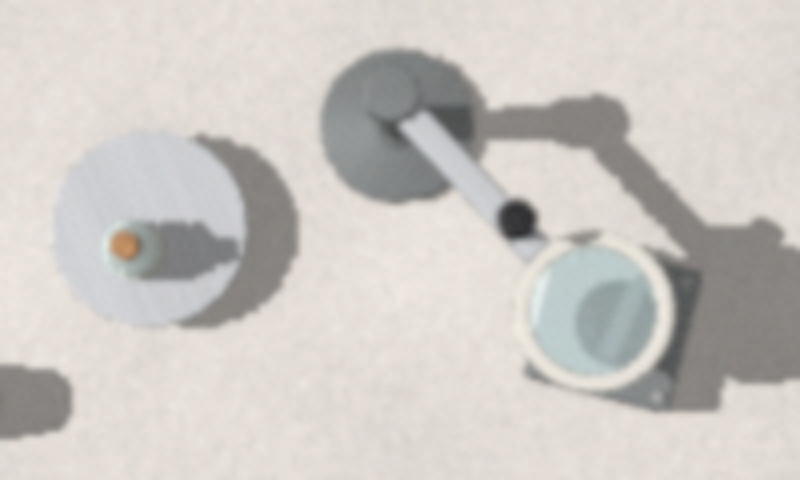

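The 4x crop shows the foot at (400,125), hub top (391,92), grip head (517,220), lens (596,311) and turntable (150,229). The button head is at about (617,322), seen through the lens, with its wing running from lower left to upper right.

```bash
python3 - <<'E'
from h import *
im=arm.get_image("top")
P={}
for n,x,y,z in[("foot",400,125,.022),("hub",391,92,.183),("grip",517,219,.231),("lens",596,311,.174),("tt",150,229,.042),("btn",617,322,.09),("wingA",598,350,.1),("wingB",640,295,.1)]:
    P[n]=px2w(im,(x+.5)/4-.5+170,(y+.5)/4-.5+140,z); print(n,P[n].round(4))
for h in("foot","hub"):
    for k in("grip","lens","tt"):
        d=(P[k]-P[h])[:2]; print(h,k,np.hypot(*d).round(4),np.degrees(np.arctan2(d[1],d[0])).round(2))
E
```

```text
foot [0.6876 0.0018 0.022 ]
hub [0.6887 0.0043 0.183 ]
grip [ 0.5964 -0.0795  0.231 ]
lens [ 0.5375 -0.1352  0.174 ]
tt [0.6076 0.1915 0.042 ]
btn [ 0.5326 -0.157   0.09  ]
wingA [ 0.5121 -0.1421  0.1   ]
wingB [ 0.5517 -0.173   0.1   ]
foot grip 0.1221 -138.3
foot lens 0.2032 -137.61
foot tt 0.2059 112.87
hub grip 0.1247 -137.81
hub lens 0.2058 -137.32
hub tt 0.204 113.44
```

```bash
cat > plan.py <<'E'
from h import *
from scipy.spatial.transform import Rotation as Ro
def yawq(y):  # tool down, tool y at world yaw y
    c,s=np.cos(y),np.sin(y); return Ro.from_matrix(np.array([[-s,c,0],[c,s,0],[0,0,-1.]]).T)
def fmt(r): 
    g=lambda x:'%g'%(x+0.)
    return "[%s] [%s]"%(",".join(map(g,r[0])),",".join(map(g,r[1])))
def plan(wps,start=None):
    """wps: list of (pos, yaw_rad) per row; prints rows of 5"""
    if start is None:
        o=arm.observe(); p=np.array(o["ee_pos"]); R=Ro.from_quat(o["eef_rot"])
    else: p,R=start
    for i,(q,y) in enumerate(wps):
        d=np.round(R.inv().apply(np.array(q)-p)*100,2); tw=np.round((R.inv()*yawq(y)).as_rotvec(),3)
        p=p+R.apply(d/100); R=R*Ro.from_rotvec(tw)
        print(i//5,i%5,fmt((d,tw)))
    return p,R
def line(p0,y0,p1,y1,n):
    return [(np.array(p0)+(np.array(p1)-p0)*k/n, y0+(y1-y0)*k/n) for k in range(1,n+1)]
def state():
    o=arm.observe(); R=Ro.from_quat(o["eef_rot"]).as_matrix()
    return np.array(o["ee_pos"]),np.arctan2(R[1,1],R[0,1])
E
python3 - <<'E'
from plan import *
p,y=state()
a=[.33,.4,.265]; b=[.5965,-.079,.265]; yb=np.radians(132.4)
w=line(p,y,a,y+.35,6)+line(a,y+.35,b,yb,14)
plan(w)
E
```

```text
0 0 [-2.87,-2.26,-0.93] [-0.001,0,-0.058]
0 1 [-2.73,-2.42,-0.92] [0,0,-0.059]
0 2 [-2.58,-2.57,-0.93] [0,0,-0.058]
0 3 [-2.43,-2.72,-0.93] [0,0,-0.058]
0 4 [-2.27,-2.86,-0.93] [0,0,-0.059]
1 0 [-2.09,-2.99,-0.92] [0,0,-0.058]
1 1 [-1.91,-3.41,0] [0,0,-0.053]
1 2 [-1.73,-3.52,0] [0,0,-0.053]
1 3 [-1.53,-3.6,0] [0,0,-0.053]
1 4 [-1.35,-3.68,0] [0,0,-0.053]
2 0 [-1.15,-3.74,0] [0,0,-0.053]
2 1 [-0.94,-3.8,0] [0,0,-0.053]
2 2 [-0.75,-3.84,0] [0,0,-0.053]
2 3 [-0.54,-3.88,0] [0,0,-0.053]
2 4 [-0.33,-3.9,0] [0,0,-0.053]
3 0 [-0.13,-3.91,0] [0,0,-0.053]
3 1 [0.08,-3.92,0] [0,0,-0.053]
3 2 [0.29,-3.9,0] [0,0,-0.053]
3 3 [0.49,-3.89,0] [0,0,-0.053]
3 4 [0.7,-3.85,0] [0,0,-0.053]
```

>>> drive_tool(rows=[{"offset": [-2.9,-2.3,-0.95],"twist": [0,0,-0.058],"grip": 1},{"offset": [-2.7,-2.4,-0.95],"twist": [0,0,-0.058],"grip": 1},{"offset": [-2.6,-2.6,-0.9],"twist": [0,0,-0.058],"grip": 1},{"offset": [-2.4,-2.7,-0.9],"twist": [0,0,-0.058],"grip": 1},{"offset": [-2.3,-2.9,-0.9],"twist": [0,0,-0.058],"grip": 1}])

```text
time_s: 0.65
ee_pos: [0.3114, 0.4293, 0.256]
eef_rot: [0.03, 1.0, -0.0, -0.0]
ft_force: [0.9, -1.4, 0.3]
gripper_width: 0.997
grasp_force: 0.0
```

>>> drive_tool(rows=[{"offset": [-2.1,-3.0,-0.9],"twist": [0,0,-0.058],"grip": 1},{"offset": [-1.9,-3.4,0],"twist": [0,0,-0.053],"grip": 1},{"offset": [-1.7,-3.5,0],"twist": [0,0,-0.053],"grip": 1},{"offset": [-1.5,-3.6,0],"twist": [0,0,-0.053],"grip": 1},{"offset": [-1.3,-3.7,0],"twist": [0,0,-0.053],"grip": 1}])

```text
time_s: 1.15
ee_pos: [0.4052, 0.2609, 0.2649]
eef_rot: [-0.105, 0.994, 0.0, 0.0]
ft_force: [0.7, 0.5, 0.0]
gripper_width: 0.997
grasp_force: 0.0
```

>>> drive_tool(rows=[{"offset": [-1.1,-3.7,0],"twist": [0,0,-0.053],"grip": 1},{"offset": [-0.9,-3.8,0],"twist": [0,0,-0.053],"grip": 1},{"offset": [-0.7,-3.8,0],"twist": [0,0,-0.053],"grip": 1},{"offset": [-0.5,-3.9,0],"twist": [0,0,-0.053],"grip": 1},{"offset": [-0.3,-3.9,0],"twist": [0,0,-0.053],"grip": 1}])

```text
time_s: 1.65
ee_pos: [0.4979, 0.0895, 0.2648]
eef_rot: [-0.235, 0.972, 0.0, -0.0]
ft_force: [1.1, 0.3, -0.0]
gripper_width: 1.002
grasp_force: 0.0
```

>>> drive_tool(rows=[{"offset": [-0.1,-3.9,0],"twist": [0,0,-0.053],"grip": 1},{"offset": [0.1,-3.9,0],"twist": [0,0,-0.053],"grip": 1},{"offset": [0.3,-3.9,0],"twist": [0,0,-0.053],"grip": 1},{"offset": [0.5,-3.5,0],"twist": [0,0,-0.053],"grip": 1},{"offset": [0,0,0],"twist": [0,0,0],"grip": 1}])

```text
time_s: 2.15
ee_pos: [0.5717, -0.0462, 0.2645]
eef_rot: [-0.335, 0.942, -0.001, -0.0]
ft_force: [0.3, 0.0, -0.0]
gripper_width: 1.003
grasp_force: 0.0
```

```bash
python3 - <<'E'
from plan import *
p,y=state(); print(p,np.degrees(y),arm.observe()["joints"])
b=np.array([.5965,-.079,.265]); yb=np.radians(132.4); c=b.copy(); c[2]=.183
plan([(b,yb)]+line(b,yb,c,yb,4))
E
```

```text
[ 0.57174013 -0.04622798  0.26445926] 129.1751036119226 [-8.25729679e-02  2.24720345e-01  1.68442636e+00 -1.20506629e-03
  1.23201732e+00 -2.33670333e+00]
0 0 [0.15,-4.1,-0.05] [-0.001,-0.001,-0.056]
0 1 [0,0,2.05] [0,0,0]
0 2 [0,0,2.05] [0,0,0]
0 3 [0,0,2.05] [0,0,0]
0 4 [0.01,0,2.05] [0,0,0]
```

>>> drive_tool(rows=[{"offset": [0.15,-4.1,0],"twist": [0,0,-0.056],"grip": 1},{"offset": [0,0,2],"twist": [0,0,0],"grip": 1},{"offset": [0,0,2],"twist": [0,0,0],"grip": 1},{"offset": [0,0,2],"twist": [0,0,0],"grip": 1},{"offset": [0,0,2.1],"twist": [0,0,0],"grip": 1}])

```text
time_s: 2.65
ee_pos: [0.5947, -0.0749, 0.183]
eef_rot: [-0.362, 0.932, 0.0, -0.0]
ft_force: [0.1, 0.2, -0.1]
gripper_width: 1.002
grasp_force: 0.0
```

>>> drive_tool(rows=[{"offset": [0,0,0],"twist": [0,0,0],"grip": -0.3},{"offset": [0,0,0],"twist": [0,0,0],"grip": -1},{"offset": [0,0,0],"twist": [0,0,0],"grip": -1},{"offset": [0,0,0],"twist": [0,0,0],"grip": -1},{"offset": [0,0,0],"twist": [0,0,0],"grip": -1}], newtons=30)

```text
time_s: 3.15
ee_pos: [0.5963, -0.0759, 0.1857]
eef_rot: [-0.362, 0.932, -0.001, 0.001]
ft_force: [0.4, -0.9, 5.7]
gripper_width: 0.31
grasp_force: 29.2
```

```bash
python3 - <<'E'
from plan import *
p,y=state(); o=arm.observe(); print(p,np.degrees(y),o["ft_force"],o["gripper_width"],o["grasp_force"])
h=np.array([.688,.003]); d=p[:2]-h; print(np.hypot(*d),np.degrees(np.arctan2(d[1],d[0])))
im=snap("scene","s1"); f=im["frame"]; u,v=w2px(im,p).astype(int); c=f[max(0,v-110):v+110,max(0,u-150):u+150]
cv2.imwrite("pics/s1c.png",cv2.resize(c[:,:,::-1],None,fx=2,fy=2))
E
```

```text
[ 0.59634517 -0.0759297   0.18569462] 132.46413128001078 [ 0.3718     -0.94749555  5.67054283] 0.310346863045491 29.24060055753216
0.12095662710096207 -139.2662040324096
```

View pics/s1c.png

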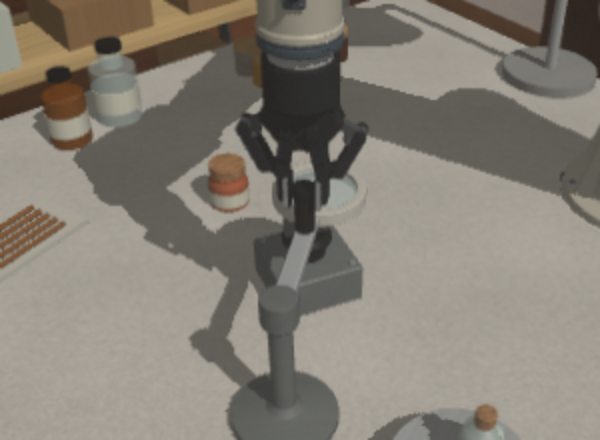

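The crop shows the fingers closed on the black grip, across the arm, with the lens and stop box behind it. I'll swing along the arc in equal steps.

>>> drive_tool(rows=[{"offset": [0,0,-0.2],"twist": [0,0,0],"grip": -1},{"offset": [-0.04,0.85,0],"twist": [0,0,0.07],"grip": -1},{"offset": [-0.04,0.85,0],"twist": [0,0,0.07],"grip": -1},{"offset": [-0.04,0.85,0],"twist": [0,0,0.07],"grip": -1},{"offset": [-0.04,0.85,0],"twist": [0,0,0.07],"grip": -1}])

```text
time_s: 3.7
ee_pos: [0.5778, -0.0471, 0.1859]
eef_rot: [-0.227, 0.974, -0.0, 0.002]
ft_force: [9.7, 0.3, -12.0]
gripper_width: 0.304
grasp_force: 31.3
```

>>> drive_tool(rows=[{"offset": [-0.04,0.85,0],"twist": [0,0,0.07],"grip": -1},{"offset": [-0.04,0.85,0],"twist": [0,0,0.07],"grip": -1},{"offset": [-0.04,0.85,0],"twist": [0,0,0.07],"grip": -1},{"offset": [-0.04,0.85,0],"twist": [0,0,0.07],"grip": -1},{"offset": [-0.04,0.85,0],"twist": [0,0,0.07],"grip": -1}])

```text
time_s: 4.2
ee_pos: [0.5673, -0.0067, 0.186]
eef_rot: [-0.054, 0.999, -0.001, 0.003]
ft_force: [14.3, -3.3, -14.9]
gripper_width: 0.308
grasp_force: 31.0
```

```bash
python3 - <<'E'
from plan import *
p,y=state(); o=arm.observe(); print(p,np.degrees(y),o["ft_force"],o["gripper_width"],o["grasp_force"])
h=np.array([.688,.003]); d=p[:2]-h; print(np.hypot(*d),np.degrees(np.arctan2(d[1],d[0])))
E
```

```text
[ 0.5673128  -0.00666637  0.18595348] 96.20559238661667 [ 14.2650261   -3.31639241 -14.91031165] 0.30756692463346924 31.022061113035306
0.12107369194688453 -175.42070180612936
```

>>> drive_tool(rows=[{"offset": [-0.2,0.85,0.12],"twist": [0,0,0.07],"grip": -1},{"offset": [-0.055,0.85,0],"twist": [0,0,0.07],"grip": -1},{"offset": [-0.055,0.85,0],"twist": [0,0,0.07],"grip": -1},{"offset": [-0.055,0.85,0],"twist": [0,0,0.07],"grip": -1},{"offset": [-0.055,0.85,0],"twist": [0,0,0.07],"grip": -1}])

```text
time_s: 4.7
ee_pos: [0.5712, 0.0352, 0.1858]
eef_rot: [0.12, 0.993, -0.001, 0.001]
ft_force: [3.5, -6.1, 1.1]
gripper_width: 0.303
grasp_force: 32.1
```

>>> drive_tool(rows=[{"offset": [-0.055,0.85,0],"twist": [0,0,0.07],"grip": -1},{"offset": [-0.055,0.85,0],"twist": [0,0,0.07],"grip": -1},{"offset": [-0.055,0.85,0],"twist": [0,0,0.07],"grip": -1},{"offset": [-0.055,0.85,0],"twist": [0,0,0.07],"grip": -1},{"offset": [-0.055,0.85,0],"twist": [0,0,0.07],"grip": -1}])

```text
time_s: 5.2
ee_pos: [0.5893, 0.0732, 0.1858]
eef_rot: [0.291, 0.957, -0.001, 0.001]
ft_force: [2.9, -6.6, 1.8]
gripper_width: 0.305
grasp_force: 32.2
```

>>> drive_tool(rows=[{"offset": [-0.055,0.85,0],"twist": [0,0,0.07],"grip": -1},{"offset": [-0.055,0.85,0],"twist": [0,0,0.07],"grip": -1},{"offset": [-0.055,0.85,0],"twist": [0,0,0.07],"grip": -1},{"offset": [-0.055,0.85,0],"twist": [0,0,0.07],"grip": -1},{"offset": [-0.055,0.85,0],"twist": [0,0,0.07],"grip": -1}])

```text
time_s: 5.7
ee_pos: [0.6191, 0.1028, 0.1858]
eef_rot: [0.454, 0.891, -0.001, 0.001]
ft_force: [-0.1, -6.9, 4.4]
gripper_width: 0.303
grasp_force: 32.3
```

```bash
python3 - <<'E'
from plan import *
p,y=state(); o=arm.observe(); print(p,np.degrees(y),o["ft_force"],o["gripper_width"],o["grasp_force"],o["joints"])
h=np.array([.688,.003]); d=p[:2]-h; print(np.hypot(*d),np.degrees(np.arctan2(d[1],d[0])))
E
```

```text
[0.61913648 0.10277075 0.18575116] 36.05308169197999 [-0.10527782 -6.89870364  4.37955127] 0.30299547552932343 32.31629034737125 [ 0.16327901  0.37943554  1.65131349 -0.00226742  1.11022721 -0.4649592 ]
0.12122866003854063 124.614118917542
```

>>> drive_tool(rows=[{"offset": [-0.055,0.85,0],"twist": [0,0,0.07],"grip": -1},{"offset": [-0.055,0.85,0],"twist": [0,0,0.07],"grip": -1},{"offset": [-0.04,0.7,0],"twist": [0,0,0.06],"grip": -1},{"offset": [0,0,0],"twist": [0,0,0],"grip": -1},{"offset": [0,0,0],"twist": [0,0,0],"grip": -1}])

```text
time_s: 6.2
ee_pos: [0.641, 0.1147, 0.1858]
eef_rot: [0.539, 0.842, 0.0, 0.001]
ft_force: [3.7, -3.1, 1.9]
gripper_width: 0.309
grasp_force: 32.2
```

```bash
python3 - <<'E'
from plan import *
p,y=state(); o=arm.observe(); print(p,np.degrees(y),o["ft_force"])
h=np.array([.688,.003]); d=p[:2]-h; print(np.hypot(*d),np.degrees(np.arctan2(d[1],d[0])))
im=snap("top","t2"); a=cv2.resize(im["frame"][140:260,170:370,::-1],None,fx=4,fy=4,interpolation=cv2.INTER_CUBIC)
a=cv2.convertScaleAbs(a,alpha=1.6,beta=10); cv2.imwrite("pics/c2.png",a)
E
```

```text
[0.64095147 0.11470897 0.18577353] 24.733425615664125 [ 3.72841087 -3.05267043  1.8687679 ]
0.12121244813656508 112.8393962951649
```

View pics/c2.png

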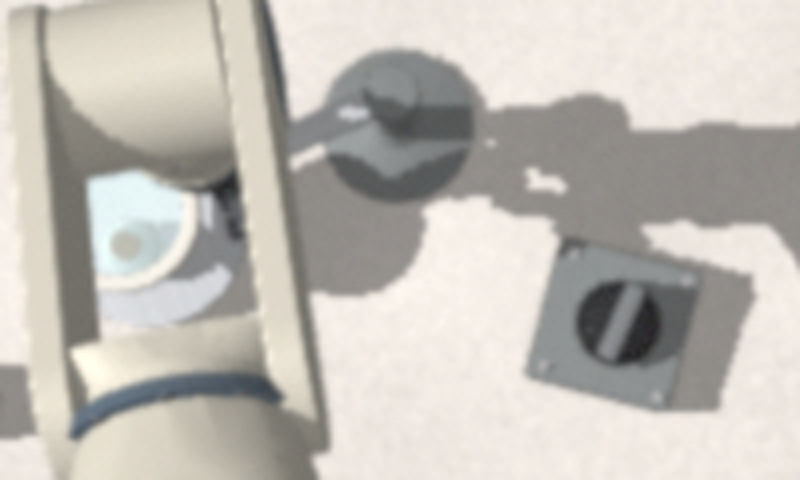

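The crop shows the robot hiding part of the lens, which is near the turntable now. The stop box is fully visible, with the button head near (619,322) and the wing running from (607,358) to (632,288). I'll finish the swing, release, lift and measure the lens.

>>> drive_tool(rows=[{"offset": [-0.02,0.32,0],"twist": [0,0,0.026],"grip": -1},{"offset": [0,0,0],"twist": [0,0,0],"grip": -1},{"offset": [0,0,0],"twist": [0,0,0],"grip": -1},{"offset": [0,0,0],"twist": [0,0,0],"grip": 1},{"offset": [0,0,0],"twist": [0,0,0],"grip": 1}])

```text
time_s: 6.75
ee_pos: [0.6424, 0.1168, 0.1848]
eef_rot: [0.55, 0.835, 0.0, -0.0]
ft_force: [0.5, -0.8, -0.0]
gripper_width: 0.634
grasp_force: 0.0
```

>>> drive_tool(rows=[{"offset": [0,0,0],"twist": [0,0,0],"grip": 1},{"offset": [0,0,-1],"twist": [0,0,0],"grip": 1},{"offset": [0,0,-2.5],"twist": [0,0,0],"grip": 1},{"offset": [0,0,-2.5],"twist": [0,0,0],"grip": 1},{"offset": [0,0,-2.5],"twist": [0,0,0],"grip": 1}])

```text
time_s: 7.25
ee_pos: [0.6425, 0.1167, 0.2713]
eef_rot: [0.55, 0.835, 0.0, 0.0]
ft_force: [1.2, -0.0, -1.0]
gripper_width: 1.0
grasp_force: 0.0
```

```bash
python3 - <<'E'
from plan import *
p,y=state(); print(p,np.degrees(y))
im=arm.get_image("top"); g=[px2w(im,(x+.5)/4-.5+170,(yy+.5)/4-.5+140,.113) for x,yy in((607,358),(632,288))]
print(g, np.degrees(np.arctan2(*(g[1]-g[0])[1::-1])))
a=p.copy(); a[2]=.27; b=np.array([.5,-.1,.27]); plan(line(p,y,b,y,8))
E
```

```text
[0.64253374 0.11666895 0.27133735] 23.265662916453504
[array([ 0.5060577 , -0.14745801,  0.113     ]), array([ 0.55617054, -0.16605302,  0.113     ])] -20.358019215174387
0 0 [-1.74,-2.9,0.49] [0.006,0.001,0]
0 1 [-1.78,-2.71,0.01] [0,0,0]
0 2 [-1.79,-2.71,0.02] [0,0,0]
0 3 [-1.78,-2.7,0.02] [0,0,0]
0 4 [-1.79,-2.71,0.01] [0,0,0]
1 0 [-1.78,-2.71,0.02] [0,0,0]
1 1 [-1.78,-2.7,0.02] [0,0,0]
1 2 [-1.79,-2.71,0.01] [0,0,0]
```

>>> drive_tool(rows=[{"offset": [-0.2,-3.8,0],"twist": [0,0,0],"grip": 1},{"offset": [-0.2,-3.8,0],"twist": [0,0,0],"grip": 1},{"offset": [-0.2,-3.8,0],"twist": [0,0,0],"grip": 1},{"offset": [-0.2,-3.8,0],"twist": [0,0,0],"grip": 1},{"offset": [-0.2,-3.8,0],"twist": [0,0,0],"grip": 1}])

```text
time_s: 7.8
ee_pos: [0.4706, 0.0319, 0.2702]
eef_rot: [0.55, 0.835, 0.0, 0.0]
ft_force: [-0.9, -0.4, -0.2]
gripper_width: 0.999
grasp_force: 0.0
```

>>> drive_tool(rows=[{"offset": [-0.2,-3.8,0],"twist": [0,0,0],"grip": 1},{"offset": [-0.2,-3.8,0],"twist": [0,0,0],"grip": 1},{"offset": [0,0,0],"twist": [0,0,0],"grip": 1}])

```text
time_s: 8.1
ee_pos: [0.4001, -0.0025, 0.27]
eef_rot: [0.55, 0.835, -0.0, -0.0]
ft_force: [0.3, 1.1, -0.4]
gripper_width: 1.002
grasp_force: 0.0
```

```bash
python3 - <<'E'
from plan import *
im=snap("top","t3"); a=cv2.resize(im["frame"][140:260,170:370,::-1],None,fx=4,fy=4,interpolation=cv2.INTER_CUBIC)
a=cv2.convertScaleAbs(a,alpha=1.6,beta=10)
R=cv2.Rodrigues(np.array(im["rvec"],float))[0]
# expected lens ring if centred over measured turntable centre
for x in [(.6076,.1915)]:
  for r in(.0555,):
    pts=[((w2px(im,[x[0]+r*np.cos(t),x[1]+r*np.sin(t),.174])-[170,140]+.5)*4-.5) for t in np.linspace(0,6.283,60)]
    for q in pts: cv2.circle(a,tuple(int(round(v)) for v in q),0,(0,0,255),-1)
cv2.imwrite("pics/c3.png",a); print(state())
E
```

```text
(array([ 0.40255271, -0.00188308,  0.27050408]), np.float64(0.4046695865860204))
```

View pics/c3.png

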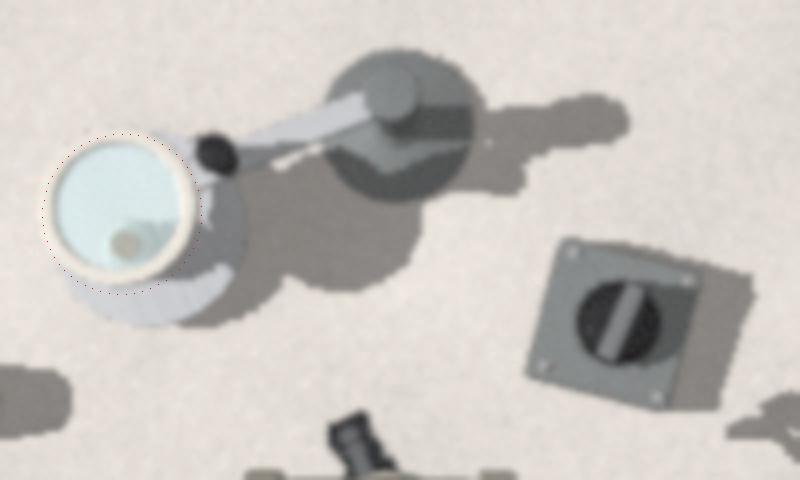

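The lens sits with its rim spanning x 47–200 and y 133–286, so its centre is near (123.5,210). The hub-to-lens bearing is about 112.9°, and the foot-to-turntable bearing is 112.9°, so the lens is centred. The button wing hasn't moved, with its centre near (619,323). Next is the press, with the fingers shut.

```bash
python3 - <<'E'
from plan import *
p,y=state(); b=np.array([.5305,-.158,.145]); plan(line(p,y,b,np.radians(69.6),9))
E
```

```text
0 0 [-2.15,0.62,1.4] [0.001,0.001,-0.09]
0 1 [-2.21,0.43,1.39] [0,0,-0.09]
0 2 [-2.23,0.23,1.39] [0,0,-0.09]
0 3 [-2.24,0.02,1.4] [0,0,-0.09]
0 4 [-2.24,-0.17,1.39] [0,0,-0.09]
1 0 [-2.21,-0.38,1.4] [0,0,-0.09]
1 1 [-2.17,-0.57,1.39] [0,0,-0.09]
1 2 [-2.11,-0.77,1.39] [0.001,0,-0.09]
1 3 [-2.03,-0.95,1.4] [0,0,-0.09]
```

>>> drive_tool(rows=[{"offset": [-2.15,0.6,1.4],"twist": [0,0,-0.09],"grip": -1},{"offset": [-2.2,0.45,1.4],"twist": [0,0,-0.09],"grip": -1},{"offset": [-2.25,0.25,1.4],"twist": [0,0,-0.09],"grip": -1},{"offset": [-2.25,0,1.4],"twist": [0,0,-0.09],"grip": -1},{"offset": [-2.25,-0.2,1.4],"twist": [0,0,-0.09],"grip": -1}])

```text
time_s: 8.65
ee_pos: [0.4769, -0.089, 0.1994]
eef_rot: [0.348, 0.938, 0.0, 0.001]
ft_force: [-0.4, -0.3, -0.1]
gripper_width: 0.141
grasp_force: 0.0
```

>>> drive_tool(rows=[{"offset": [-2.2,-0.35,1.4],"twist": [0,0,-0.09],"grip": -1},{"offset": [-2.15,-0.55,1.4],"twist": [0,0,-0.09],"grip": -1},{"offset": [-2.1,-0.75,1.4],"twist": [0,0,-0.09],"grip": -1},{"offset": [-2.0,-0.95,1.4],"twist": [0,0,-0.09],"grip": -1},{"offset": [0,0,0],"twist": [0,0,0],"grip": -1}])

```text
time_s: 9.15
ee_pos: [0.5336, -0.1582, 0.142]
eef_rot: [0.176, 0.984, -0.0, -0.0]
ft_force: [-0.1, -0.7, -1.0]
gripper_width: -0.003
grasp_force: 0.0
```

```bash
python3 - <<'E'
from plan import *
p,y=state(); o=arm.observe(); print(p,np.degrees(y),o["gripper_width"],o["joints"][5])
b=np.array([.5305,-.158,.1]); plan(line(p,y,b,np.radians(69.6),5))
E
```

```text
[ 0.5335881  -0.15818024  0.14195916] 69.7603712817199 -0.0029510420824567746 -1.5082560473685462
0 0 [0.06,-0.02,0.84] [0,-0.001,0.001]
0 1 [0.06,-0.02,0.84] [0,0,0]
0 2 [0.06,-0.01,0.84] [0,0,0.001]
0 3 [0.06,-0.02,0.84] [0,0,0]
0 4 [0.06,-0.02,0.84] [0,0,0.001]
```

>>> drive_tool(rows=[{"offset": [0.1,0,1.0],"twist": [0,0,0],"grip": -1},{"offset": [0.1,0,1.0],"twist": [0,0,0],"grip": -1},{"offset": [0.1,-0.1,1.0],"twist": [0,0,0],"grip": -1},{"offset": [0,0,0.7],"twist": [0,0,0],"grip": -1},{"offset": [0,0,0.5],"twist": [0,0,0],"grip": -1}])

```text
time_s: 9.65
ee_pos: [0.5281, -0.1565, 0.101]
eef_rot: [0.176, 0.984, 0.0, -0.0]
ft_force: [0.5, -1.3, 0.6]
gripper_width: -0.0
grasp_force: 0.0
```

>>> drive_tool(rows=[{"offset": [0,0,0.1],"twist": [0,0,0],"grip": -1},{"offset": [0,0,0],"twist": [0,0,0],"grip": -1},{"offset": [0,0,0],"twist": [0,0,0],"grip": -1}])

```text
time_s: 9.95
ee_pos: [0.5288, -0.1569, 0.101]
eef_rot: [0.177, 0.984, -0.0, 0.0]
ft_force: [-0.0, -0.5, -0.4]
gripper_width: 0.0
grasp_force: 0.0
```

Zero contact force at a height where the wing should already be pressed. I'll look.

```bash
python3 - <<'E'
from plan import *
im=snap("scene","s4"); p,y=state(); u,v=w2px(im,p).astype(int); print(p,u,v); c=im["frame"][v-75:v+75,u-100:u+100]
cv2.imwrite("pics/s4c.png",cv2.convertScaleAbs(cv2.resize(c[:,:,::-1],None,fx=4,fy=4,interpolation=cv2.INTER_CUBIC),alpha=1.5,beta=10))
E
```

```text
[ 0.52885012 -0.15694575  0.10108324] 262 201
```

View pics/s4c.png

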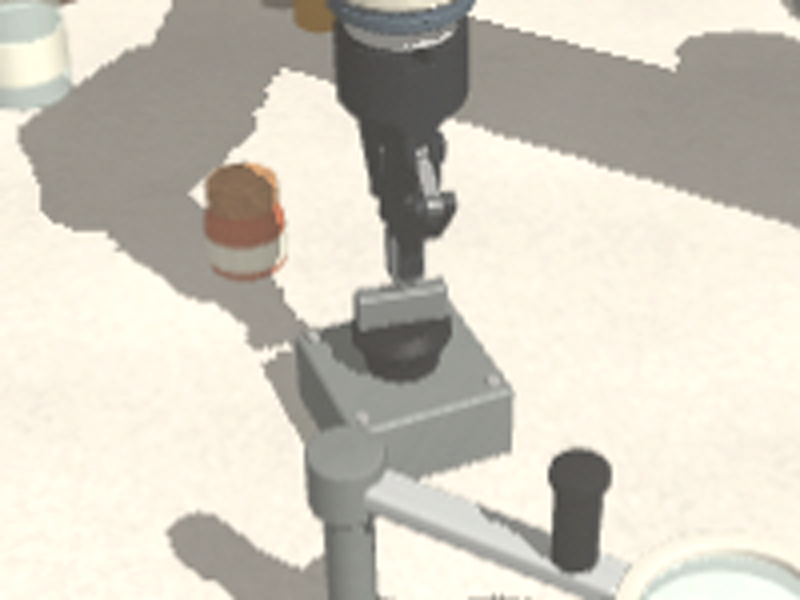

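```bash
python3 - <<'E'
from plan import *
im=arm.get_image("scene"); a=np.radians(-20.4); e=np.array([np.cos(a),np.sin(a)]); n=np.array([-e[1],e[0]]); c=np.array([.5305,-.158])
for z in(.113,.103,.1005):
    for nm,s,t in(("B+",.029,.007),("B-",.029,-.007),("A+",-.029,.007),("A-",-.029,-.007)):
        q=w2px(im,[*(c+s*e+t*n),z]); print(z,nm,((q-[162,126]+.5)*4-.5).round())
    for nm,dz in(("headL",-.022),):
        q=w2px(im,[*(c+.032*n),z+dz]); print(z,nm,((q-[162,126]+.5)*4-.5).round())
E
```

```text
0.113 B+ [358. 304.]
0.113 B- [352. 291.]
0.113 A+ [448. 287.]
0.113 A- [441. 274.]
0.113 headL [416. 347.]
0.103 B+ [359. 317.]
0.103 B- [353. 304.]
0.103 A+ [448. 300.]
0.103 A- [441. 287.]
0.103 headL [416. 360.]
0.1005 B+ [359. 321.]
0.1005 B- [353. 307.]
0.1005 A+ [448. 303.]
0.1005 A- [441. 290.]
0.1005 headL [416. 363.]
```

The crop shows the shut fingers at the wing, with the button apparently still up. I'll push down further in small steps, watching the force.

>>> drive_tool(rows=[{"offset": [0,0,0.2],"twist": [0,0,0],"grip": -1},{"offset": [0,0,0],"twist": [0,0,0],"grip": -1}])

```text
time_s: 10.25
ee_pos: [0.5284, -0.1568, 0.0986]
eef_rot: [0.176, 0.984, -0.0, -0.0]
ft_force: [-0.4, 0.6, 0.0]
gripper_width: -0.001
grasp_force: 0.0
```

```bash
python3 - <<'E'
from plan import *
im=snap("scene","s5"); c=im["frame"][150:225,225:300,::-1]
A=cv2.resize(c,None,fx=5.3,fy=5.3,interpolation=cv2.INTER_CUBIC)
im=snap("top","t5"); c=im["frame"][190:265,285:360,::-1]
B=cv2.resize(c,None,fx=5.3,fy=5.3,interpolation=cv2.INTER_CUBIC)
cv2.imwrite("pics/s5c.png",cv2.convertScaleAbs(np.hstack([A,B]),alpha=1.7,beta=15))
E
```

```text
(no output)
```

View pics/s5c.png

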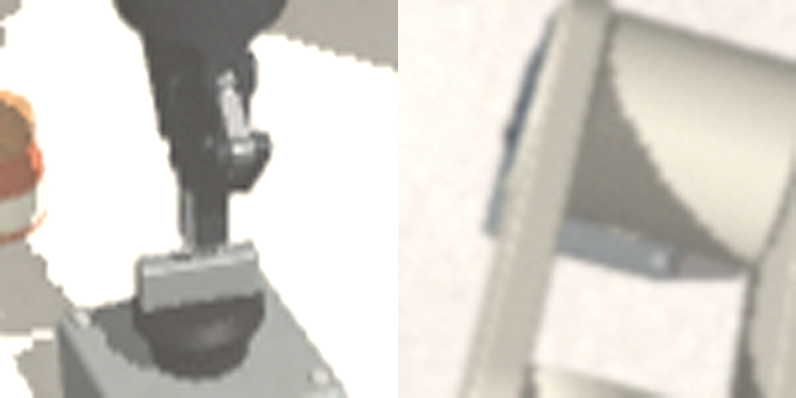

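```bash
python3 - <<'E'
from plan import *
im=arm.get_image("scene"); g=lambda x,y:(225+(x+.5)/5.3-.5,150+(y+.5)/5.3-.5)
for n,x,y,z in(("B+top",140,264,.113),("A+top",258,248,.113),("B+bot",140,310,.091),("A+bot",260,290,.091),("B-top",138,258,.113),("A-top",252,240,.113),("tip?",209,247,.113)): print(n,px2w(im,*g(x,y),z).round(4))
p,y=state()
for h in(0,.01,.02,.05):
    q=w2px(im,p+[0,0,h]); print(h,((q-[225,150]+.5)*5.3-.5).round())
G=cv2.cvtColor(im["frame"],cv2.COLOR_RGB2GRAY); print(G[190:214,248:280])
E
```

```text
B+top [ 0.5549 -0.1695  0.113 ]
A+top [ 0.5042 -0.1449  0.113 ]
B+bot [ 0.5594 -0.1646  0.091 ]
A+bot [ 0.5058 -0.1414  0.091 ]
B-top [ 0.5528 -0.1738  0.113 ]
A-top [ 0.5024 -0.1516  0.113 ]
tip? [ 0.5217 -0.1599  0.113 ]
0 [202. 280.]
0.01 [202. 263.]
0.02 [201. 246.]
0.05 [200. 193.]
[[155 153 155 157 157 156 158 157 155 155 114  57  79  60  46  47  48  50
   49  54 129 155 156 156 156 157 158 158 156 156 157 158]
 [154 153 155 156 156 155 155 155 154 154 114  56  80  63  49  51  51  49
   52  55 130 157 156 157 157 158 158 158 157 157 157 158]
 [153 154 156 155 154 154 156 155 156 157 114  61  80  69  49  52  51  51
   51  54 129 156 156 158 158 158 158 158 159 158 159 158]
 [153 153 155 155 154 155 157 157 159 158 122  65  79  69  48  52  51  49
   51  54 129 156 157 157 158 158 157 158 158 159 160 158]
 [155 156 156 156 155 155 158 158 158 157 143  88  80  70  48  51  51  51
   51  53 129 157 157 148 149 158 158 158 159 160 161 160]
 [158 157 156 157 157 158 159 159 157 156 155 113  79  73  48  50  50  52
   55  64 123 138 137 116 118 158 157 158 159 160 161 160]
 [158 156 155 
[... 1680 characters left out ...]
9  49  49  51  97  96  96  97 116]
 [ 66  64  45  45  45  46  46  47  47  47  48  48  48  47  46  47  47  47
   47  48  52  50  51  49  49  48  53  97  97  96  96  96]
 [ 65  65  46  45  45  46  46  47  47  47  47  48  47  47  48  47  48  52
   54  51  57  52  50  49  50  49  69  96  96  96  96  97]
 [ 65  64  48  46  47  46  47  47  47  47  48  48  50  49  50  53  55  60
   64  60  57  54  51  49  49  54  88  96  96  96  95  96]
 [ 65  65  57  46  45  47  46  46  47  47  48  48  49  51  56  59  64  64
   63  60  57  54  51  49  52  76  96  96  96  95  96  96]
 [ 65  65  64  57  47  45  46  47  47  49  49  49  50  53  56  61  65  66
   65  61  56  51  50  49  67  97  96  96  97  95  96  97]]
```

```bash
python3 - <<'E'
import cv2
a=cv2.imread("pics/s4.png",0).astype(int);b=cv2.imread("pics/s5.png",0).astype(int)
for n,x in(("s4",a),("s5",b)):
    print(n)
    for c in (252,262,264,266,272): print(c,x[186:216,c])
E
```

```text
s4
252 [156 155 152 153 157 155 154 154 155 157 158 143 104  89 106 115  87  86
  84  84  83  84  73  45  45  47  44  47  57  64]
262 [ 45  44  45  47  50  49  51  50  49  54  73  79  80 104 101  86  86  85
  85  85  73  49  47  47  48  50  56  57  56  54]
264 [ 45  46  46  47  51  51  50  49  50  59  67  75 103 111  91  86  86  85
  85  87  76  47  47  48  47  55  63  64  62  55]
266 [ 45  45  46  48  52  51  51  50  52  74  93  91 106 113  86  86  86  86
  85  77  58  48  48  47  55  64  64  63  58  47]
272 [153 156 157 156 156 157 157 158 148 117  92 107 114  88  87  87  86  85
  86  75  49  49  48  49  49  50  52  67  85  95]
s5
252 [156 155 153 154 155 155 154 154 155 157 158 143 104  89 107 115  87  86
  85  84  83  83  74  45  46  46  44  47  57  64]
262 [ 44  45  45  45  47  48  48  48  48  47  57  72  85 104 102  87  86  85
  85  85  73  49  47  47  47  52  56  56  56  53]
264 [ 45  44  45  45  47  50  51  51  52  51  62  73  90 110  92  87  85  86
  86  86  76  47  47  48  48  54  63  65  62  54]
266 [ 45  46  46  45  47  52  51  49  50  54  82 100 106 113  85  86  86  86
  85  77  58  48  48  47  55  64  64  64  59  47]
272 [136 156 157 156 156 157 158 158 148 118  92 107 113  87  87  86  86  85
  86  75  48  49  48  48  49  50  53  66  86  95]
```

Comparing s4 and s5, the fingertip edge dropped by about 1 px while the wing stayed put. So the tips are still just above the wing, and I'll keep stepping down.

>>> drive_tool(rows=[{"offset": [0,0,0.3],"twist": [0,0,0],"grip": -1},{"offset": [0,0,0],"twist": [0,0,0],"grip": -1}])

```text
time_s: 10.6
ee_pos: [0.5282, -0.1568, 0.0953]
eef_rot: [0.176, 0.984, 0.0, -0.0]
ft_force: [0.6, -0.1, -0.5]
gripper_width: 0.001
grasp_force: 0.0
```

>>> drive_tool(rows=[{"offset": [0,0,0.3],"twist": [0,0,0],"grip": -1},{"offset": [0,0,0],"twist": [0,0,0],"grip": -1}])

```text
time_s: 10.8
ee_pos: [0.5282, -0.1567, 0.0922]
eef_rot: [0.176, 0.984, 0.0, -0.0]
ft_force: [0.1, 0.1, -0.9]
gripper_width: -0.001
grasp_force: 0.0
```

>>> drive_tool(rows=[{"offset": [0,0,0.2],"twist": [0,0,0],"grip": -1},{"offset": [0,0,0],"twist": [0,0,0],"grip": -1}])

```text
time_s: 11.0
ee_pos: [0.5285, -0.1568, 0.0906]
eef_rot: [0.176, 0.984, -0.0, -0.0]
ft_force: [0.2, 0.7, 2.0]
gripper_width: 0.003
grasp_force: 1.0
```

>>> drive_tool(rows=[{"offset": [0,0,0.3],"twist": [0,0,0],"grip": -1},{"offset": [0,0,0.3],"twist": [0,0,0],"grip": -1},{"offset": [0,0,0],"twist": [0,0,0],"grip": -1}])

```text
time_s: 11.3
ee_pos: [0.5285, -0.1568, 0.0844]
eef_rot: [0.176, 0.984, -0.0, -0.0]
ft_force: [0.2, 0.3, 4.2]
gripper_width: 0.0
grasp_force: 2.1
```

```bash
python3 - <<'E'
from plan import *
o=arm.observe(); print(o["ft_force"],o["torque"],o["ee_pos"])
im=snap("scene","s6");b=cv2.imread("pics/s6.png",0)
for c in (252,262,264,266,272): print(c,b[186:216,c])
E
```

```text
[0.15765136 0.29229208 4.15960411] [ 0.00812396  0.15406164 -0.01633542] [ 0.5285179  -0.15683961  0.08442382]
252 [155 155 152 154 156 156 154 154 155 157 158 157 155 153 137  96  96 100
  94  85  84  82  82  82  71  45  46  47  45  47]
262 [45 44 45 45 45 44 44 45 46 47 48 48 49 49 47 62 80 85 85 86 85 85 77 58
 47 47 46 50 54 55]
264 [ 45  45  45  44  44  45  45  47  48  52  51  50  50  50  55  88 104  86
  86  85  85  84  74  49  47  46  47  55  65  64]
266 [48 45 44 45 45 46 45 45 49 51 51 51 50 48 58 82 92 87 86 85 85 87 76 48
 47 47 50 58 63 64]
272 [ 49  46  45  57  97 140 157 158 158 158 159 148 114 101 108  94  87  86
  86  86  88  78  50  49  48  49  49  49  48  64]
```

The button is sinking (4.2 N). I'll press on to its stop.

>>> drive_tool(rows=[{"offset": [0,0,0.3],"twist": [0,0,0],"grip": -1},{"offset": [0,0,0.2],"twist": [0,0,0],"grip": -1},{"offset": [0,0,0],"twist": [0,0,0],"grip": -1}])

```text
time_s: 11.65
ee_pos: [0.5287, -0.1569, 0.0797]
eef_rot: [0.176, 0.984, -0.0, 0.0]
ft_force: [-1.2, 0.7, 5.0]
gripper_width: 0.004
grasp_force: 2.7
```

>>> drive_tool(rows=[{"offset": [0,0,0.15],"twist": [0,0,0],"grip": -1},{"offset": [0,0,0],"twist": [0,0,0],"grip": -1},{"offset": [0,0,0],"twist": [0,0,0],"grip": -1}])

```text
time_s: 11.95
ee_pos: [0.5289, -0.1569, 0.079]
eef_rot: [0.176, 0.984, -0.0, 0.0]
ft_force: [-2.7, 1.0, 11.9]
gripper_width: 0.003
grasp_force: 6.0
```

At the stop (12 N). I'll lift off, open the fingers and check that it stays down.

>>> drive_tool(rows=[{"offset": [0,0,-1],"twist": [0,0,0],"grip": -1},{"offset": [0,0,-2],"twist": [0,0,0],"grip": -1},{"offset": [0,0,-2],"twist": [0,0,0],"grip": 1},{"offset": [0,0,-2],"twist": [0,0,0],"grip": 1},{"offset": [0,0,0],"twist": [0,0,0],"grip": 1}])

```text
time_s: 12.45
ee_pos: [0.5302, -0.1573, 0.1507]
eef_rot: [0.176, 0.984, -0.0, 0.002]
ft_force: [1.2, -0.9, -0.2]
gripper_width: 0.509
grasp_force: 0.0
```

```bash
python3 - <<'E'
from plan import *
im=snap("scene","s7"); p,y=state(); print(p,np.degrees(y)); f=im["frame"]
b=cv2.imread("pics/s7.png",0)
for c in (252,264,272): print(c,b[190:220,c])
c=f[130:225,205:325,::-1]; a=cv2.convertScaleAbs(cv2.resize(c,None,fx=6,fy=6,interpolation=cv2.INTER_CUBIC),alpha=1.7,beta=15)
q=w2px(im,p); cv2.circle(a,tuple(((q-[205,130]+.5)*6).astype(int)),3,(0,0,255),-1)
cv2.imwrite("pics/s7c.png",a)
E
```

```text
[ 0.52934582 -0.15707753  0.14926891] 69.66981058972725
252 [157 155 154 154 155 157 159 157 155 153 142 105  89 106 113  86  84  83
  83  82  82  72  46  47  47  46  50  61  65  65]
264 [155 153 156 158 158 158 158 157 147 117  91 104 111  91  87  87  86  86
  81  64  48  48  47  50  59  65  66  62  52  47]
272 [157 157 158 159 158 159 160 151 120  93 107 113  87  87  87  86  87  86
  74  50  50  49  50  50  50  54  77  97  96  96]
```

View pics/s7c.png

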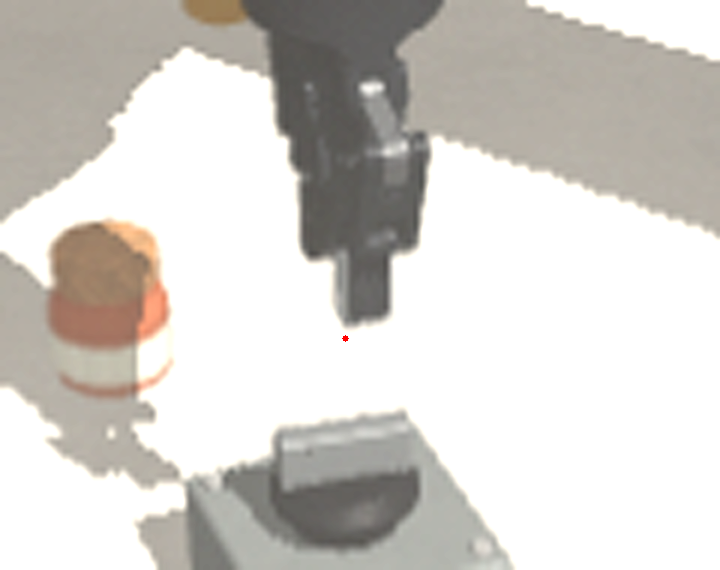

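The crop shows the button staying down: the wing sits about 3 px (10 mm) lower at (280–405, 415–440). It also shows the real fingertips ending about 20 mm behind the reported TCP. I'll grip the wing lower to allow for that.

>>> drive_tool(rows=[{"offset": [-0.1,-0.2,0],"twist": [0,0,0.03],"grip": 1},{"offset": [0,0,1],"twist": [0,0,0],"grip": 1},{"offset": [0,0,2],"twist": [0,0,0],"grip": 1},{"offset": [0,0,2],"twist": [0,0,0],"grip": 1},{"offset": [0,0,1.5],"twist": [0,0,0],"grip": 1}])

```text
time_s: 13.0
ee_pos: [0.5274, -0.1587, 0.0804]
eef_rot: [0.191, 0.982, 0.0, -0.001]
ft_force: [-0.2, 0.1, -0.2]
gripper_width: 0.999
grasp_force: 0.0
```

>>> drive_tool(rows=[{"offset": [0,0,1],"twist": [0,0,0],"grip": 1},{"offset": [0,0,0.8],"twist": [0,0,0],"grip": 1},{"offset": [0,0,0],"twist": [0,0,0],"grip": 1}])

```text
time_s: 13.3
ee_pos: [0.5279, -0.1588, 0.0638]
eef_rot: [0.191, 0.982, 0.0, -0.001]
ft_force: [-0.8, 0.0, -0.4]
gripper_width: 0.999
grasp_force: 0.0
```

>>> drive_tool(rows=[{"offset": [0,0,0],"twist": [0,0,0],"grip": -1},{"offset": [0,0,0],"twist": [0,0,0],"grip": -1},{"offset": [0,0,0],"twist": [0,0,0],"grip": -1},{"offset": [0,0,0],"twist": [0,0,0],"grip": -1},{"offset": [0,0,0],"twist": [0,0,0],"grip": -1}], newtons=25)

```text
time_s: 13.8
ee_pos: [0.529, -0.1591, 0.0655]
eef_rot: [0.191, 0.982, -0.0, 0.0]
ft_force: [-0.5, -1.2, 2.6]
gripper_width: 0.155
grasp_force: 29.1
```

```bash
python3 - <<'E'
from plan import *
o=arm.observe(); p,y=state(); print(p,np.degrees(y),o["ft_force"],o["torque"],o["gripper_width"],o["grasp_force"],o["joints"][5])
R=Ro.from_quat(o["eef_rot"]); print("tool-frame force",R.inv().apply(o["ft_force"]))
E
```

```text
[ 0.5289739  -0.15911908  0.06554535] 67.9519674269013 [-0.5154338  -1.22898196  2.64112735] [-0.17642675  0.04605326 -0.03426038] 0.15540196961030003 29.099775552749634 -1.480844268923991
tool-frame force [ 0.01470393 -1.33252726 -2.64116967]
```

A clean grip: width 0.155 (about 13 mm) and almost no side force. Now turning clockwise.

>>> drive_tool(rows=[{"offset": [0,0,0],"twist": [0,0,0.1],"grip": -1},{"offset": [0,0,0],"twist": [0,0,0.1],"grip": -1},{"offset": [0,0,0],"twist": [0,0,0.1],"grip": -1},{"offset": [0,0,0],"twist": [0,0,0.1],"grip": -1},{"offset": [0,0,0],"twist": [0,0,0.1],"grip": -1}])

```text
time_s: 14.3
ee_pos: [0.5296, -0.1587, 0.0656]
eef_rot: [0.43, 0.903, 0.0, 0.001]
ft_force: [2.3, 3.6, 0.2]
gripper_width: 0.153
grasp_force: 27.4
```

>>> drive_tool(rows=[{"offset": [0,0,0],"twist": [0,0,0.1],"grip": -1},{"offset": [0,0,0],"twist": [0,0,0.1],"grip": -1},{"offset": [0,0,0],"twist": [0,0,0.1],"grip": -1},{"offset": [0,0,0],"twist": [0,0,0.1],"grip": -1},{"offset": [0,0,0],"twist": [0,0,0.1],"grip": -1}])

```text
time_s: 14.8
ee_pos: [0.5303, -0.1585, 0.0657]
eef_rot: [0.64, 0.768, 0.001, 0.001]
ft_force: [3.8, 5.4, 0.2]
gripper_width: 0.157
grasp_force: 27.3
```

```bash
python3 - <<'E'
from plan import *
o=arm.observe(); p,y=state(); print(p,np.degrees(y),o["ft_force"],o["torque"],o["gripper_width"],o["grasp_force"],o["joints"][5])
R=Ro.from_quat(o["eef_rot"]); print("tool-frame force",R.inv().apply(o["ft_force"]))
E
```

```text
[ 0.53033666 -0.15846343  0.0657236 ] 10.40082125686538 [3.82423342 5.43386784 0.20155533] [ 0.84130857 -0.80135507  0.06162882] 0.15736374328996303 27.343300580978394 -0.47687649236029256
tool-frame force [ 4.65418847  4.74298136 -0.18698397]
```

>>> drive_tool(rows=[{"offset": [0,0,0],"twist": [0,0,0.1],"grip": -1},{"offset": [0,0,0],"twist": [0,0,0.1],"grip": -1},{"offset": [0,0,0],"twist": [0,0,0.1],"grip": -1},{"offset": [0,0,0],"twist": [0,0,0.1],"grip": -1},{"offset": [0,0,0],"twist": [0,0,0.1],"grip": -1}])

```text
time_s: 15.3
ee_pos: [0.5312, -0.1585, 0.066]
eef_rot: [0.81, 0.586, 0.002, 0.001]
ft_force: [6.0, 4.5, 2.8]
gripper_width: 0.156
grasp_force: 27.7
```

>>> drive_tool(rows=[{"offset": [0,0,0],"twist": [0,0,0.1],"grip": -1},{"offset": [0,0,0],"twist": [0,0,0.1],"grip": -1},{"offset": [0,0,0],"twist": [0,0,0.1],"grip": -1},{"offset": [0,0,0],"twist": [0,0,0.1],"grip": -1},{"offset": [0,0,0],"twist": [0,0,0.1],"grip": -1}])

```text
time_s: 15.8
ee_pos: [0.5319, -0.159, 0.0663]
eef_rot: [0.93, 0.367, 0.003, 0.001]
ft_force: [7.5, 3.6, 2.5]
gripper_width: 0.16
grasp_force: 27.6
```

>>> drive_tool(rows=[{"offset": [0,0,0],"twist": [0,0,0.1],"grip": -1},{"offset": [0,0,0],"twist": [0,0,0.1],"grip": -1},{"offset": [0,0,0],"twist": [0,0,0.05],"grip": -1},{"offset": [0,0,0],"twist": [0,0,0],"grip": -1}])

```text
time_s: 16.2
ee_pos: [0.5322, -0.1593, 0.0668]
eef_rot: [0.968, 0.25, 0.003, 0.001]
ft_force: [7.2, 2.0, 4.5]
gripper_width: 0.154
grasp_force: 27.9
```

```bash
python3 - <<'E'
from plan import *
o=arm.observe(); p,y=state(); print(p,np.degrees(y),o["ft_force"],o["torque"],o["gripper_width"],o["grasp_force"],o["joints"][5])
R=Ro.from_quat(o["eef_rot"]); print("tool-frame force",R.inv().apply(o["ft_force"]))
E
```

```text
[ 0.53224465 -0.15934619  0.06676288] -61.086405160755255 [7.15887311 1.99812767 4.46578378] [ 0.34916659 -1.0840578  -0.03421664] 0.15422445271768673 27.89829522371292 0.7709802631086444
tool-frame force [ 7.25626727  1.73035002 -4.42014449]
```

>>> drive_tool(rows=[{"offset": [0,0,0],"twist": [0,0,0.05],"grip": -1},{"offset": [0,0,0],"twist": [0,0,0.05],"grip": -1},{"offset": [0,0,0],"twist": [0,0,0.05],"grip": -1},{"offset": [0,0,0],"twist": [0,0,0],"grip": -1}])

```text
time_s: 16.6
ee_pos: [0.5324, -0.1596, 0.0668]
eef_rot: [0.984, 0.176, 0.003, 0.001]
ft_force: [6.9, 1.2, 3.7]
gripper_width: 0.16
grasp_force: 27.9
```

```bash
python3 - <<'E'
from plan import *
o=arm.observe(); p,y=state(); print(p,np.degrees(y),o["ft_force"],o["torque"],o["joints"][5])
E
```

```text
[ 0.53236216 -0.15955708  0.06681897] -69.66993644865109 [6.86609527 1.15819076 3.71636566] [ 0.20270192 -1.06268825  0.00517702] 0.9208489094413502
```

>>> drive_tool(rows=[{"offset": [0,0,0],"twist": [0,0,0.05],"grip": -1},{"offset": [0,0,0],"twist": [0,0,0],"grip": -1},{"offset": [0,0,0],"twist": [0,0,0],"grip": 1},{"offset": [0,0,0],"twist": [0,0,0],"grip": 1},{"offset": [0,0,-0.5],"twist": [0,0,0],"grip": 1}])

```text
time_s: 17.1
ee_pos: [0.5277, -0.1588, 0.0696]
eef_rot: [0.988, 0.153, -0.001, -0.0]
ft_force: [-1.0, 0.5, 0.2]
gripper_width: 0.661
grasp_force: 0.0
```

>>> drive_tool(rows=[{"offset": [0,0,-1],"twist": [0,0,0],"grip": 1},{"offset": [0,0,-2.5],"twist": [0,0,0],"grip": 1},{"offset": [0,0,-3.5],"twist": [0,0,0],"grip": 1},{"offset": [0,0,-4],"twist": [0,0,0],"grip": 1},{"offset": [0,0,-4],"twist": [0,0,0],"grip": 1}])

```text
time_s: 17.6
ee_pos: [0.5282, -0.159, 0.2222]
eef_rot: [0.988, 0.153, -0.0, -0.0]
ft_force: [0.5, -0.7, 0.3]
gripper_width: 0.998
grasp_force: 0.0
```

```bash
python3 - <<'E'
from plan import *
p,y=state(); print(p)
S=snap("scene","s8"); T=snap("top","t8")
A=cv2.resize(S["frame"][150:245,200:330,::-1],None,fx=6,fy=6,interpolation=cv2.INTER_CUBIC)
a=np.radians(-20.4-140.4); e=np.array([np.cos(a),np.sin(a)]); n=np.array([-e[1],e[0]]); c=np.array([.5285,-.160])
for z,col in((.113,(0,0,255)),(.103,(255,0,0))):
    for s,t in((.029,.007),(.029,-.007),(-.029,.007),(-.029,-.007)):
        q=(w2px(S,[*(c+s*e+t*n),z])-[200,150]+.5)*6; cv2.circle(A,tuple(q.astype(int)),3,col,-1)
cv2.imwrite("pics/f.png",cv2.convertScaleAbs(A,alpha=1.5,beta=10))
E
```

```text
[ 0.52815774 -0.159025    0.22216736]
```

View pics/f.png

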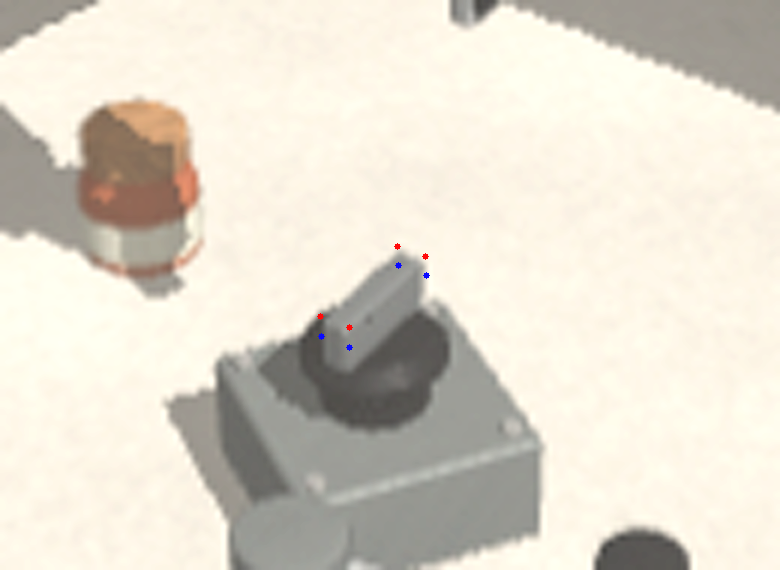

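```bash
python3 - <<'E'
import cv2,numpy as np
for n in("s5","s7","s8"):
    b=cv2.imread(f"pics/{n}.png",0)
    for r in range(200,224,2): 
        d=np.where(b[r,244:285]<72)[0]; print(n,r,(d.min()+244,d.max()+244) if len(d) else None, end=" ")
    print()
a=cv2.imread("pics/t3.png",0).astype(int);c=cv2.imread("pics/t8.png",0).astype(int)
d=abs(a-c)[160:225,178:275]; print("lens area changed px:",(d>25).sum())
E
```

```text
s5 200 None s5 202 (np.int64(251), np.int64(251)) s5 204 (np.int64(251), np.int64(251)) s5 206 (np.int64(250), np.int64(274)) s5 208 (np.int64(244), np.int64(274)) s5 210 (np.int64(244), np.int64(274)) s5 212 (np.int64(245), np.int64(272)) s5 214 (np.int64(245), np.int64(271)) s5 216 (np.int64(248), np.int64(271)) s5 218 (np.int64(251), np.int64(270)) s5 220 (np.int64(257), np.int64(267)) s5 222 None 
s7 200 None s7 202 None s7 204 None s7 206 (np.int64(251), np.int64(251)) s7 208 (np.int64(245), np.int64(274)) s7 210 (np.int64(244), np.int64(274)) s7 212 (np.int64(245), np.int64(274)) s7 214 (np.int64(247), np.int64(273)) s7 216 (np.int64(248), np.int64(271)) s7 218 (np.int64(250), np.int64(270)) s7 220 (np.int64(254), np.int64(266)) s7 222 None 
s8 200 None s8 202 (np.int64(254), np.int64(270)) s8 204 (np.int64(252), np.int64(273)) s8 206 (np.int64(250), np.int64(274)) s8 208 (np.int64(246), np.int64(274)) s8 210 (np.int64(244), np.int64(274)) s8 212 (np.int64(244), np.int64(273)) s8 214 (np.int64(246), np.int64(271)) s8 216 (np.int64(248), np.int64(271)) s8 218 (np.int64(251), np.int64(270)) s8 220 (np.int64(257), np.int64(266)) s8 222 None 
lens area changed px: 0
```

The final crop shows the button up, and its silhouette matches the earlier raised one (s5) rather than the latched one (s7). The wing is turned, the jar hasn't moved, and the lens area is unchanged. Handing in.

```bash
python3 -c "
from station import arm
print(arm.finish_job())"
```

```text
the job is handed in; nothing more can be done
None
```

The job is handed in: the lens is centred over the turntable as measured from the camera images, the stop button was latched, then turned free and is fully up again, and neither the bottle nor the jars were touched.

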